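Dress two candle holders for display

ROBOT

A 6-joint arm with a two-finger parallel gripper is mounted at the origin on the work surface. World frame = base frame: x ahead of the robot, y to its left, z up, the work surface at z = 0. Lengths are in m, angles in rad, forces in N, time in s.
With the tool pointing down it reaches from about 0.325 to 0.9 m from the base axis. Payload 6.1 kg.
Tool frame: the origin (TCP) lies midway between the tips of the shut fingers; the grasp point (between the pads) lies 19 mm behind it; z points along the fingers, y is the line along which they close (so a half turn about z gives the same grasp; the last joint's range is limited). The gripper opens to 85 mm and grips with 20 to 120 N. Pads are 22 mm wide; open, the fingers measure 114 mm over their backs; the gripper's body (76 mm by 85 mm) begins 54 mm behind the grasp point. The pads swing forward as they close: fully open they stand 13 mm farther back than shut.
Start: joints at [1.045, 0.22, 1.526, -0, 1.395, -0.126], TCP at [0.243, 0.576, 0.231] pointing down, gripper open.
Joint ranges: [-2.98, 2.98], [-0.91, 2.08], [0.09, 2.57], [-1.24, 4.39], [0.2, 2.65], [-2.68, 2.68]. Speed limits (rad/s): [2.57, 2.57, 3.01, 3.14, 3.14, 3.14].

INTERFACE

Orientations are given as [roll, pitch, yaw] about the fixed x, y, z axes, in that order (R = Rz(yaw) Ry(pitch) Rx(roll)).
In Python, from plant import movep, move_l, set_joints, gripper_to, hold, inverse_kinematics, observe, get_image, get_calibration, Unreachable, job_done gives the robot as it stands. Calls block until the motion is done:
- movep(position, orientation): joint-space move of the TCP to a pose.
- move_l(position, feed=0.15, rotation=None, max_force=None): straight line of the TCP; rotation=None keeps the orientation; feed is the mean speed in m/s. With max_force (N) it stops when the force on the tool has changed by that much, and returns True; else False.
- set_joints(angles): joint-space move.
- gripper_to(opening, f_grip=None): finger opening in m; f_grip is the grip in N (None keeps the last); returns when the fingers have stopped.
- hold(seconds).
- inverse_kinematics(position, orientation): joint angles nearest the present ones, or None.
- observe(): the state.
- get_image(name): name is "scene" or "side" or "wrist"; returns (picture, depth): 480x640x3 uint8, red, green, blue; 480x640 float32, m along the optical axis (not along the pixel's ray), 0 where there is no reading.
- get_calibration(name): a dict with "intrinsics" (3x3 intrinsics, pixels), "dist_coeffs" ([k1, k2, p1, p2, k3] as OpenCV has them; the pictures are not rectified), "world_from_camera" (4x4, takes a point from camera to world coordinates). Camera axes: x right, y down, z forward; pixel columns grow to the right and rows downward; lengths in m; the calibration is good to about 2 mm. A picture is of the moment at which its call begins: read the wrist's pose just before it. get_calibration takes no time and is no camera call; for the wrist camera it gives the pose at the moment of the call.
A pose or a line that the arm cannot do raises Unreachable and nothing moves.
- job_done(): hands the job in; it is judged then, once.
The state is a dict: "time_s": time; "q": joint angles; "joint_velocities": joint speeds; "joint_torque": joint torques, N m; "eef_pos": TCP position; "tcp_rot": TCP orientation; "ft_force": force on the tool from outside, world axes, zero at the start; "torque": the same for the moment, N m; "opening": finger opening in m; "grasp_force": force on a finger pad.
Only numpy, scipy, OpenCV 4.12 (cv2) and the standard library are available. Lean on these libraries where they do the work, as an engineer would, in place of code of your own. Each camera call takes 0.05 s, during which the arm holds its last target. There are 200 camera calls.

TASK

Dress the two candle holders, the broad one first and then the narrow one. On each, first lay the drip ring that fits (large on broad, small on narrow) flat on the shoulder around the collar and let go, then stand the candle that fits (thick on broad, thin on narrow) upright inside the collar, right down, and let go. Do not knock over or push away the two paint jars.

Things in the scene. Friction and masses are not known exactly. Their poses are not given: they have to be found in the camera images.
- broad_holder_seat (a point): The broad candle holder (larger of the two), white glazed ceramic, fixed: round foot 86 mm across; flat shoulder 74 mm across, 30 mm above the table, where ring and candle rest; on it a thin round collar, 43 mm outside, 38 mm inside diameter, 18 mm tall (top 48 mm above the table), open above, the shoulder its floor. This point: on the axis at shoulder height, z up.
- narrow_holder_seat (a point): The narrow candle holder (smaller of the two), white glazed ceramic, fixed: round foot 70 mm across; flat shoulder 58 mm across, 30 mm above the table, where ring and candle rest; on it a thin round collar, 31 mm outside, 26 mm inside diameter, 18 mm tall (top 48 mm above the table), open above, the shoulder its floor. This point: on the axis at shoulder height, z up.
- large_ring_center (a point): The large drip ring, plain aluminium, loose, lying flat: 64 mm outside, 52 mm inside diameter, 12 mm tall, about 60 g. This point is its centre, half-way up (6 mm above the underside); z is its axis, up.
- small_ring_center (a point): The small drip ring, plain aluminium, loose, lying flat: 49 mm outside, 40 mm inside diameter, 12 mm tall, about 40 g. This point is its centre, half-way up (6 mm above the underside); z is its axis, up.
- thick_candle_center (a point): The thick candle, off-white wax with painted green and purple bands, loose, standing upright: 30 mm in diameter, 65 mm tall (a bare 5 mm wick on top is only looks), about 50 g. This point is its centre, half-way up (32.5 mm above its foot); z is its axis, up.
- thin_candle_center (a point): The thin candle, off-white wax with painted green and purple bands, loose, standing upright: 18 mm in diameter, 85 mm tall (a bare 5 mm wick on top is only looks), about 30 g. This point is its centre, half-way up (42.5 mm above its foot); z is its axis, up.
- jar_a_center (a point): A closed round paint jar of brown glass with a black cap, loose, standing among the other things: 38 mm in diameter, 42 mm tall, about 90 g; to be left where it stands. This point is its centre, 21 mm up. It is the jar on the right as the robot sees it (negative y).
- jar_b_center (a point): A closed round paint jar of brown glass with a black cap, loose, standing among the other things: 38 mm in diameter, 42 mm tall, about 90 g; to be left where it stands. This point is its centre, 21 mm up. It is the jar on the left as the robot sees it (positive y).

How it is judged:
On the way, in this order (a step that is already met when the one before it is completed fails the run):
1. the large ring is seated on the broad holder and released (horizontal distance between large_ring_center and broad_holder_seat below 0.008 m and z of large_ring_center in the frame of broad_holder_seat between 0.002 and 0.01 m and angle between large_ring_center's own z axis and vertical below 0.12 rad and contact force between the fingers and large_ring below 0.1 N and linear speed of large_ring below 0.02 m/s), for 0.2 s.
2. the thick candle is seated on the broad holder and released (horizontal distance between thick_candle_center and broad_holder_seat below 0.008 m and z of thick_candle_center in the frame of broad_holder_seat between 0.0285 and 0.0365 m and angle between thick_candle_center's own z axis and vertical below 0.12 rad and contact force between the fingers and thick_candle below 0.1 N and linear speed of thick_candle below 0.02 m/s), for 0.2 s.
3. the small ring is seated on the narrow holder and released (horizontal distance between small_ring_center and narrow_holder_seat below 0.008 m and z of small_ring_center in the frame of narrow_holder_seat between 0.002 and 0.01 m and angle between small_ring_center's own z axis and vertical below 0.12 rad and contact force between the fingers and small_ring below 0.1 N and linear speed of small_ring below 0.02 m/s), for 0.2 s.
4. the thin candle is seated on the narrow holder and released (horizontal distance between thin_candle_center and narrow_holder_seat below 0.008 m and z of thin_candle_center in the frame of narrow_holder_seat between 0.0385 and 0.0465 m and angle between thin_candle_center's own z axis and vertical below 0.12 rad and contact force between the fingers and thin_candle below 0.1 N and linear speed of thin_candle below 0.02 m/s), for 0.2 s.
At the end, for the whole second after the job is handed in: Large ring and thick candle on the broad holder, small ring and thin candle on the narrow one: each within 8 mm of the holder's axis, resting on the shoulder (height within 4 mm), within 0.12 rad of upright, released and at rest; both jars upright (within 0.2 rad) (all of step 1 and all of step 2 and all of step 3 and all of step 4 and angle between each of jar_a_center, jar_b_center's own z axis and vertical below 0.2 rad); the robot touches nothing.
It fails at once if a paint jar is knocked over or pushed more than 30 mm (angle between any of jar_a_center, jar_b_center's own z axis and vertical above 0.6 rad or distance of any of jar_a_center, jar_b_center from where it was at the start of the episode above 0.03 m).
It also fails if it takes over 102 s, if anything falls off the work surface, if the arm or the gripper's body presses on something with over 40 N, if the wrist force passes 120 N, or if a joint passes its speed limit or range.

## Working session

There is one attempt and no reset: what is moved stays moved. The work goes in short steps, each a Python script; the robot and the scene stay as the last script left them, time stands still between calls to the robot, and variables do not carry over. Pictures are saved under pics/ and viewed, at most 14 in all, crops included, and the job is handed in when it is done.

```bash
ls; mkdir -p pics
python3 - <<'E'
from plant import *
import cv2,numpy as np
for n in ("scene","side"):
    p,d=get_image(n); cv2.imwrite(f"pics/{n}0.png",p[:,:,::-1]); np.savez(f"{n}0.npz",p=p,d=d)
    c=get_calibration(n); print(n,np.round(c["world_from_camera"],3).tolist(),np.round(c["intrinsics"],1).tolist(),c["dist_coeffs"],(d>0).mean())
s=observe();print(s["eef_pos"],s["tcp_rot"],s["time_s"],s["opening"])
c=get_calibration("wrist");print(np.round(c["world_from_camera"],3).tolist(),np.round(c["intrinsics"],1).tolist())
E
```

```text
pics
scene [[0.74, 0.441, -0.508, 1.06], [0.672, -0.473, 0.57, -0.604], [0.011, -0.763, -0.646, 0.743], [0.0, 0.0, 0.0, 1.0]] [[582.7, 0.0, 324.8], [0.0, 582.7, 242.1], [0.0, 0.0, 1.0]] [0.02518158 0.         0.         0.         0.        ] 0.9958821614583333
side [[-0.974, -0.163, 0.16, 0.421], [-0.228, 0.658, -0.718, 0.588], [0.012, -0.735, -0.678, 0.65], [0.0, 0.0, 0.0, 1.0]] [[554.9, 0.0, 329.6], [0.0, 554.9, 238.6], [0.0, 0.0, 1.0]] [-0.00765324  0.          0.          0.          0.        ] 0.9959505208333334
[0.24297456 0.57522969 0.23027765] [-3.13981104e+00 -2.39092169e-04  2.74181479e+00] 0.1 0.08535657661817533
[[0.389, 0.878, 0.28, 0.171], [0.921, -0.37, -0.121, 0.606], [-0.003, 0.305, -0.952, 0.373], [0.0, 0.0, 0.0, 1.0]] [[422.3, 0.0, 318.9], [0.0, 422.3, 237.6], [0.0, 0.0, 1.0]]
```

View pics/scene0.png

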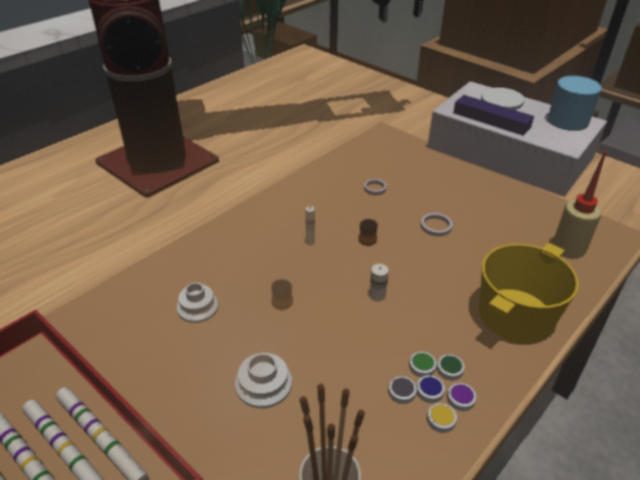

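View pics/side0.png

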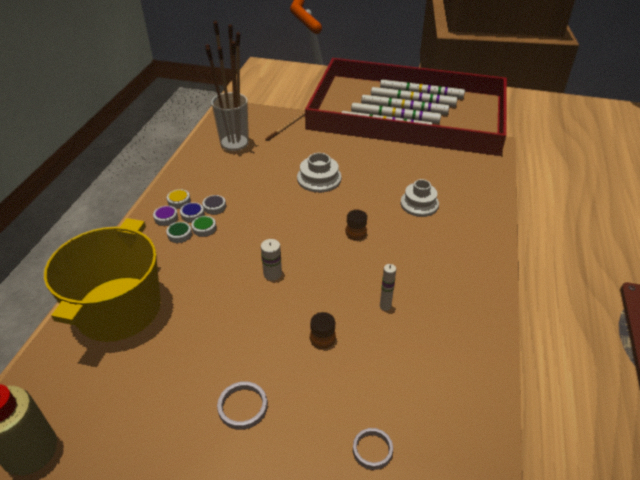

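Both pictures show everything clearly. Scene: collars at (262,364) and (195,290), rings at (437,223) and (375,186), candle tops at (380,269) and (310,210), jar caps at (282,285) and (369,225). Side: the same things at (319,159), (422,187), (242,404), (373,448), (271,246), (389,269), (323,321), (357,216). Next I intersect these pixels with the known heights.

```bash
cat > h.py <<'E'
from plant import *
import cv2,numpy as np
def on_plane(c,uv,z):
    K,D,T=map(np.asarray,(c["intrinsics"],c["dist_coeffs"],c["world_from_camera"]))
    n=cv2.undistortPoints(np.array([[uv]],float),K,D)[0,0]
    r=T[:3,:3]@[n[0],n[1],1]; o=T[:3,3]
    return (o+r*(z-o[2])/r[2])[:2]
def to_pix(c,P):
    K,D,T=map(np.asarray,(c["intrinsics"],c["dist_coeffs"],c["world_from_camera"])); W=np.linalg.inv(T)
    return cv2.projectPoints(np.array(P,float).reshape(-1,3),cv2.Rodrigues(W[:3,:3])[0],W[:3,3],K,D)[0][:,0]
E
python3 - <<'E'
from h import *
P={"broad":((262,364),(319,159),.048),"narrow":((195,290),(422,187),.048),"lring":((437,223),(242,404),.008),"sring":((375,186),(373,448),.008),
"thick":((380,269),(271,246),.065),"thin":((310,210),(389,269),.085),"jar1":((282,285),(323,321),.042),"jar2":((369,225),(357,216),.042)}
# jars may be paired either way
cs,cd=get_calibration("scene"),get_calibration("side")
for k,(a,b,z) in P.items():
    A,B=on_plane(cs,a,z),on_plane(cd,b,z); print(k,A.round(3),B.round(3),np.hypot(*A).round(3))
E
```

```text
broad [ 0.633 -0.26 ] [ 0.633 -0.261] 0.685
narrow [ 0.439 -0.231] [ 0.434 -0.221] 0.496
lring [0.609 0.244] [0.61  0.242] 0.656
sring [0.435 0.261] [0.436 0.261] 0.507
thick [0.644 0.005] [0.642 0.007] 0.644
thin [0.461 0.026] [0.458 0.032] 0.461
jar1 [ 0.532 -0.12 ] [0.535 0.111] 0.545
jar2 [0.537 0.11 ] [ 0.532 -0.122] 0.549
```

```bash
cat >> h.py <<'E'
from scipy.optimize import least_squares
ROT=[np.pi,0,np.pi/2]
def cloud(c,d):
    v,u=np.nonzero(d>0); K,D,T=map(np.asarray,(c["intrinsics"],c["dist_coeffs"],c["world_from_camera"]))
    n=cv2.undistortPoints(np.stack([u,v],1).astype(float)[:,None],K,D)[:,0]; z=d[v,u]
    return np.c_[n*z[:,None],z]@T[:3,:3].T+T[:3,3]
def fit(P,xy,z0,z1,rmax,rmin=0):
    r=np.hypot(*(P[:,:2]-xy).T); Q=P[(P[:,2]>z0)&(P[:,2]<z1)&(r<rmax)&(r>rmin)]
    f=lambda p:np.hypot(Q[:,0]-p[0],Q[:,1]-p[1])-p[2]
    s=least_squares(f,[*xy,.02],loss="soft_l1",f_scale=.002)
    return s.x,len(Q),np.abs(f(s.x)).mean()
E
python3 - <<'E'
from h import *
S=dict(sring=(.436,.261),lring=(.61,.243),thick=(.643,.006),thin=(.46,.029),narrow=(.436,-.227),broad=(.633,-.26))
for k,xy in S.items():
    movep([*xy,.2],ROT); hold(.15); c=get_calibration("wrist"); s=observe(); p,d=get_image("wrist")
    cv2.imwrite(f"pics/w_{k}.png",p[:,:,::-1]); np.savez(f"w_{k}.npz",d=d,p=p,**{a:np.asarray(b) for a,b in c.items() if not isinstance(b,str)})
    P=cloud(c,d); r=np.hypot(*(P[:,:2]-xy).T); Q=P[r<.06]
    print(k,s["time_s"],np.round(s["eef_pos"],4),len(Q),np.round(np.percentile(Q[:,2],[1,10,50,90,99]),4),to_pix(c,[*xy,.03]).round())
E
python3 - <<'E'
import cv2,numpy as np
a=[cv2.resize(cv2.imread(f"pics/w_{k}.png"),(266,200)) for k in "sring lring thick thin narrow broad".split()]
cv2.imwrite("pics/mont.png",np.vstack([np.hstack(a[:3]),np.hstack(a[3:])]))
E
```

```text
sring 1.6333 [0.4358 0.262  0.2001] 53630 [-0.0003  0.0007  0.2573  0.2822  0.2875] [[319. 210.]]
lring 2.5667 [0.6086 0.2438 0.2004] 53884 [-0.0003  0.0008  0.258   0.2824  0.2878] [[321. 210.]]
thick 3.7167 [0.6429 0.0079 0.2   ] 53549 [-0.0003  0.0008  0.2571  0.2821  0.2874] [[319. 212.]]
thin 4.6833 [0.4615 0.0288 0.2005] 54181 [-0.0004  0.0007  0.2585  0.2825  0.2878] [[317. 209.]]
narrow 5.8917 [ 0.4365 -0.2257  0.1999] 53647 [-2.000e-04  1.000e-03  2.572e-01  2.820e-01  2.874e-01] [[318. 211.]]
broad 6.9083 [ 0.6321 -0.2601  0.2007] 53878 [-1.000e-04  1.400e-03  2.583e-01  2.827e-01  2.881e-01] [[320. 209.]]
```

View pics/mont.png

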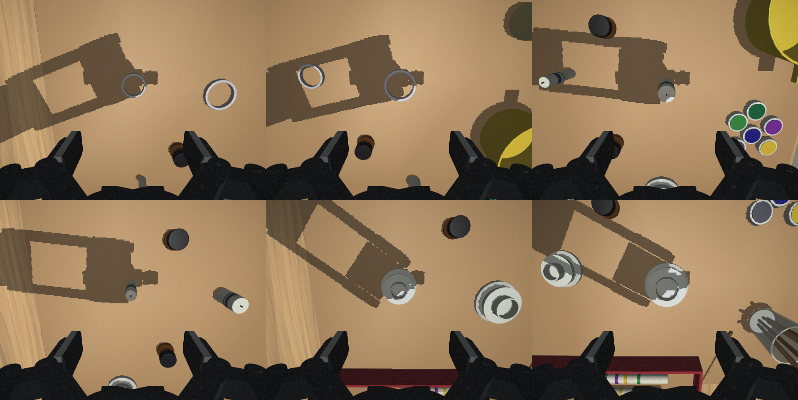

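The montage shows each target just right of centre in its own wrist picture (about (320,210) at full size), well clear of the fingers. Next I fit circles to the depth.

Run:
```python
from h import *
S=dict(sring=(.436,.261,.007,.02,.035,.0),lring=(.61,.243,.007,.02,.045,0),thick=(.643,.006,.06,.069,.03,0),thin=(.46,.029,.08,.089,.03,0),narrow=(.436,-.227,.044,.056,.03,0),broad=(.633,-.26,.044,.056,.035,0))
for k,(x,y,a,b,R,m) in S.items():
    for w in S:
        z=np.load(f"w_{w}.npz"); P=cloud(z,z["d"])
        try: s,n,e=fit(P,np.array([x,y]),a,b,R,m)
        except Exception: continue
        if n<40: continue
        Q=P[(P[:,2]>a)&(P[:,2]<b)&(np.hypot(P[:,0]-x,P[:,1]-y)<R)]; c=cv2.minEnclosingCircle(Q[:,:2].astype(np.float32))
        print(k,"from",w,s.round(4),n,e.round(4),np.round(np.median(Q[:,2]),4),"enclosing",np.round(c[0],4),round(c[1],4))
print(observe()["eef_pos"])
```

```text
sring from sring [0.4377 0.2607 0.0219] 1025 0.0012 0.012 enclosing [0.4377 0.2602] 0.0245
sring from lring [0.4393 0.2604 0.022 ] 1242 0.0012 0.0119 enclosing [0.4384 0.2595] 0.0253
lring from sring [0.6101 0.2421 0.0288] 1819 0.0015 0.0119 enclosing [0.6112 0.2413] 0.0327
lring from lring [0.6112 0.2422 0.0286] 1735 0.0015 0.0121 enclosing [0.6111 0.2417] 0.032
thick from thick [0.6459 0.0058 0.0104] 1414 0.0028 0.0653 enclosing [0.6458 0.0051] 0.0152
thick from thin [0.6445 0.0058 0.0108] 1371 0.0028 0.0653 enclosing [0.6457 0.0051] 0.0154
thin from thick [0.4605 0.0296 0.0064] 686 0.0017 0.085 enclosing [0.4596 0.0291] 0.0092
thin from thin [0.4588 0.0299 0.0062] 588 0.0017 0.0852 enclosing [0.4589 0.0292] 0.0089
narrow from narrow [ 0.4364 -0.2293  0.014 ] 494 0.0007 0.0481 enclosing [ 0.4361 -0.2296] 0.0157
narrow from broad [ 0.4377 -0.2298  0.0141] 670 0.0007 0.0477 enclosing [ 0.4373 -0.2297] 0.0165
broad from narrow [ 0.6352 -0.2611  0.02  ] 868 0.0007 0.0478 enclosing [ 0.636  -0.2611] 0.0221
broad from broad [ 0.6356 -0.261   0.0199] 708 0.0007 0.0481 enclosing [ 0.6356 -0.2613] 0.0216
[ 0.63217679 -0.26016157  0.20086447]h.py:21: RuntimeWarning: Mean of empty slice.
  return s.x,len(Q),np.abs(f(s.x)).mean()
  ret = ret.dtype.type(ret / rcount)
```

```bash
cat >> h.py <<'E'
def st(msg=""):
    s=observe(); print(msg,"t",round(s["time_s"],2),"p",np.round(s["eef_pos"],4),"open",round(s["opening"],4),"F",np.round(s["ft_force"],1),"g",round(s["grasp_force"],1)); return s
def above(xy,z):
    "joint move to a point above, then trim the standing error out"
    movep([*xy,z],ROT); hold(.1); t=np.array([*xy,z]); e=t-np.array(observe()["eef_pos"])
    move_l(list(t+e),feed=.03,rotation=ROT); return t+e
def pick_ring(xy,pre,up):
    gripper_to(pre); t=above(xy,.06); st("above")
    move_l([*t[:2],.015],feed=.1)
    print("touch",move_l([*t[:2],-.014],feed=.02,max_force=4)); s=st("down")
    z=s["eef_pos"][2]+up
    move_l([*t[:2],z],feed=.03); gripper_to(pre-.04,f_grip=20); hold(.2); return st("grip")
E
python3 - <<'E'
from h import *
pick_ring((.6112,.2420),.076,.005)
p=observe()["eef_pos"]; move_l([p[0],p[1],.2],feed=.15); hold(.2); s=st("lift")
c=get_calibration("wrist"); p,d=get_image("wrist"); cv2.imwrite("pics/held1.png",p[:,:,::-1]); np.savez("held1.npz",d=d,p=p,**{a:np.asarray(b) for a,b in c.items()})
print(to_pix(c,s["eef_pos"]))
E
```

```text
above t 9.46 p [0.6104 0.2427 0.0595] open 0.0761 F [-0.2 -0.3  0. ] g 0.0
touch True
down t 11.17 p [ 0.6102  0.2431 -0.0096] open 0.0763 F [-1.  -0.5  4.7] g 2.6
grip t 11.99 p [ 0.6103  0.2431 -0.0042] open 0.0638 F [-2.8 -0.6  6.8] g 21.8
lift t 13.71 p [0.6099 0.243  0.1991] open 0.0638 F [-0.5  1.  -0.8] g 22.2
[[318.66079025 317.56293551]]
```

View pics/held1.png

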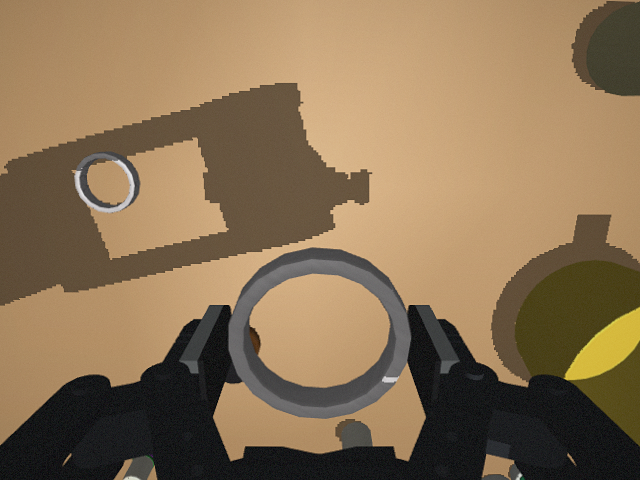

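The ring is held level between the pads: ring at (319,333), outer edges 230–410, small ring at (107,182) on the table. Next I fit its centre relative to the TCP.

Run:
```python
from h import *
z=np.load("held1.npz"); P=cloud(z,z["d"]); s=observe(); e=np.array(s["eef_pos"])
r=np.hypot(*(P[:,:2]-e[:2]).T); m=(r<.045)&(abs(P[:,0]-e[0])<.027)&(P[:,2]>.15)&(P[:,2]<.24)
Q=P[m]; h,b=np.histogram(Q[:,2],np.arange(.17,.235,.002)); print(dict(zip(b.round(3),h)))
top=b[np.argmax(h)]+.001
T=Q[abs(Q[:,2]-top)<.003]
f=lambda p:np.hypot(T[:,0]-p[0],T[:,1]-p[1])-p[2]
o=least_squares(f,[*e[:2],.029],loss="soft_l1",f_scale=.001); print(o.x.round(4),len(T),np.median(T[:,2]),"rel tcp",(o.x[:2]-e[:2]).round(4))
A=np.c_[T[:,:2]-o.x[:2],np.ones(len(T))]; print("tilt",np.linalg.lstsq(A,T[:,2],rcond=None)[0])
```

```text
{np.float64(0.17): np.int64(0), np.float64(0.172): np.int64(0), np.float64(0.174): np.int64(0), np.float64(0.176): np.int64(0), np.float64(0.178): np.int64(0), np.float64(0.18): np.int64(0), np.float64(0.182): np.int64(0), np.float64(0.184): np.int64(0), np.float64(0.186): np.int64(0), np.float64(0.188): np.int64(0), np.float64(0.19): np.int64(0), np.float64(0.192): np.int64(0), np.float64(0.194): np.int64(0), np.float64(0.196): np.int64(0), np.float64(0.198): np.int64(0), np.float64(0.2): np.int64(0), np.float64(0.202): np.int64(34), np.float64(0.204): np.int64(481), np.float64(0.206): np.int64(811), np.float64(0.208): np.int64(863), np.float64(0.21): np.int64(882), np.float64(0.212): np.int64(1158), np.float64(0.214): np.int64(5383), np.float64(0.216): np.int64(1016), np.float64(0.218): np.int64(0), np.float64(0.22): np.int64(0), np.float64(0.222): np.int64(0), np.float64(0.224): np.int64(0), np.float64(0.226): np.int64(0), np.float64(0.228): np.int64(0), np.float64(0.23): np.int64(0), np.float64(0.232): np.int64(0)}
[0.6101 0.2428 0.0281] 7557 0.2152360770335846 rel tcp [ 0.     -0.0002]
tilt [-0.00119004  0.0024427   0.21502656]
```

```bash
cat >> h.py <<'E'
def above(xy,z,n=3):
    movep([*xy,z],ROT); t=np.array([*xy,z]); c=t.copy()
    for _ in range(n):
        hold(.25); e=t-np.array(observe()["eef_pos"]); 
        if np.abs(e[:2]).max()<4e-4: break
        c=c+e; move_l(list(c),feed=.03,rotation=ROT)
    return c
E
python3 - <<'E'
from h import *
t=above((.6352,-.2608),.12); st("above")
move_l([*t[:2],.055],feed=.08); st("near")
print(move_l([*t[:2],.0245],feed=.02,max_force=5)); s=st("down")
if s["eef_pos"][2]<.031:
    gripper_to(.08); hold(.3); st("open"); move_l([*t[:2],.2],feed=.15); 
    c=get_calibration("wrist"); p,d=get_image("wrist"); cv2.imwrite("pics/pl1.png",p[:,:,::-1]); P=cloud(c,d)
    print("ring",fit(P,np.array([.6352,-.2608]),.036,.0455,.036,.024),"collar",fit(P,np.array([.6352,-.2608]),.046,.056,.03))
E
```

```text
above t 16.86 p [ 0.6352 -0.2607  0.12  ] open 0.0634 F [ 0.3 -0.6 -1.1] g 22.2
near t 17.82 p [ 0.6357 -0.2611  0.0557] open 0.0635 F [ 0.5 -0.5 -0.7] g 22.2
True
down t 19.18 p [ 0.6351 -0.2607  0.0258] open 0.0635 F [ 0.1 -0.1  5.5] g 22.7
open t 19.78 p [ 0.634  -0.2601  0.0241] open 0.0799 F [-0.2  0.5  0.2] g 0.0
ring (array([ 0.63485791, -0.26139498,  0.02857131]), 2134, np.float64(0.001554066803217879)) collar (array([ 0.63562914, -0.26113692,  0.0199524 ]), 644, np.float64(0.0006613352180540597))
```

Ring is seated, within 1 mm of the collar axis. Thick candle next.

```bash
cat >> h.py <<'E'
def pick_candle(xy,h,d0,zp,name):
    gripper_to(d0+.03); t=above(xy,h+zp*0+.08); st("above")
    move_l([*t[:2],zp+t[2]-(h+.08)],feed=.1); hold(.2); st("down"); gripper_to(max(d0-.012,0),f_grip=20); hold(.2); s=st("grip"); zg=s["eef_pos"][2]
    move_l([*t[:2],.2],feed=.15); hold(.3); s=st("lift"); e=np.array(s["eef_pos"])
    c=get_calibration("wrist"); p,d=get_image("wrist"); cv2.imwrite(f"pics/{name}.png",p[:,:,::-1]); P=cloud(c,d)
    zt=e[2]-zg+h; Q=P[(np.hypot(*(P[:,:2]-e[:2]).T)<.025)&(abs(P[:,2]-zt)<.004)&(abs(P[:,0]-e[0])<d0/2+.001)]
    o=cv2.minEnclosingCircle(Q[:,:2].astype(np.float32)); print("zg",zg,"in hand",len(Q),np.round(np.array(o[0])-e[:2],4),o[1],"top err",np.median(Q[:,2])-zt)
E
python3 - <<'E'
from h import *
pick_candle((.6456,.0055),.065,.030,.033,"held2")
E
```

```text
above t 23.8 p [0.6456 0.0055 0.145 ] open 0.0601 F [0.4 0.5 0. ] g 0.0
down t 25.27 p [0.6461 0.0054 0.0338] open 0.0598 F [0.4 0.  0. ] g 0.0
grip t 25.83 p [0.6457 0.0055 0.0332] open 0.0296 F [-0.6 -0.1  2.7] g 20.9
lift t 27.4 p [0.6454 0.0055 0.1993] open 0.0294 F [-0.5 -0.3 -0.4] g 20.8
zg 0.033227548049886535 in hand 6857 [0.     0.0004] 0.019272439181804657 top err 0.0003269155535858548
```

View pics/held2.png

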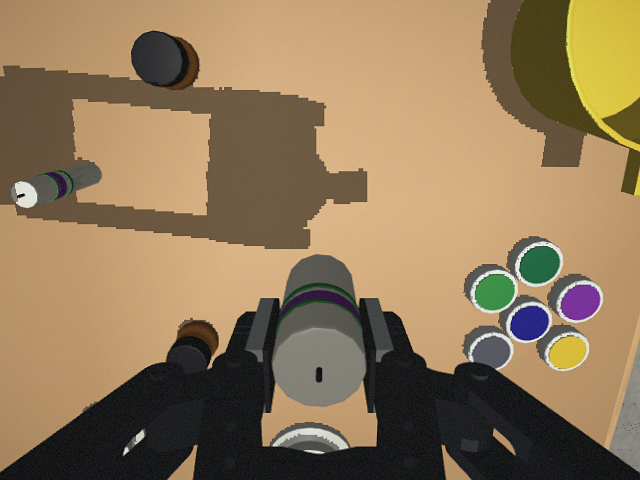

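The candle is upright and centred in the pads (top at (319,375)), broad collar just visible at (310,440). Placing it.

```bash
cat >> h.py <<'E'
def place_candle(xy,zg,d0,h,name):
    t=above(xy,.16); st("above")
    move_l([*t[:2],zg+.025+.03],feed=.08); hold(.2); st("near")
    print(move_l([*t[:2],zg+.028],feed=.02,max_force=4)); s=st("down")
    if s["eef_pos"][2]>zg+.034: print("HIGH"); return
    gripper_to(d0+.02); hold(.3); st("open"); move_l([*t[:2],.22],feed=.15); hold(.2); st("up")
    c=get_calibration("wrist"); p,d=get_image("wrist"); cv2.imwrite(f"pics/{name}.png",p[:,:,::-1]); P=cloud(c,d)
    Q=P[(np.hypot(*(P[:,:2]-xy).T)<.03)&(abs(P[:,2]-h-.03)<.006)]; o=cv2.minEnclosingCircle(Q[:,:2].astype(np.float32)); print("top",np.round(o,4) if 0 else o,np.median(Q[:,2]))
E
python3 - <<'E'
from h import *
place_candle((.6354,-.261),.0332,.030,.065,"pl2")
E
```

```text
above t 29.75 p [ 0.6354 -0.261   0.16  ] open 0.0291 F [-0.3  0.2 -0.5] g 20.8
near t 31.0 p [ 0.6359 -0.2612  0.0891] open 0.0298 F [-0.1  0.1  0.2] g 20.8
True
down t 32.13 p [ 0.6354 -0.2609  0.0632] open 0.0294 F [-1.4  0.2  4.7] g 21.2
open t 32.77 p [ 0.6344 -0.2604  0.0617] open 0.0501 F [-0.2  0.3  0.2] g 0.0
up t 34.17 p [ 0.635  -0.2607  0.2187] open 0.0502 F [-0.3 -0.3 -0.3] g 0.0
top ((0.6354895234107971, -0.26105326414108276), 0.015036363154649734) 0.09524613020540906
```

View pics/pl2.png

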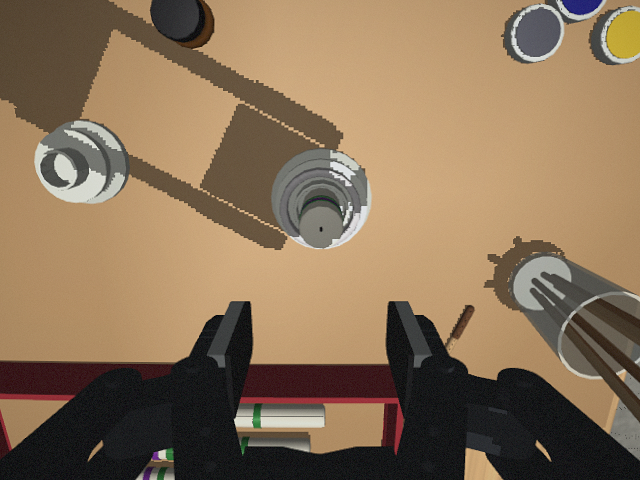

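Thick candle stands in the collar (top at (321,228)), ring around it flat. Small ring next.

Run:
```python
from h import *
movep([.4383,.2604,.16],ROT)
s=pick_ring((.4383,.2604),.061,.004); zg=s["eef_pos"][2]; p=s["eef_pos"]
move_l([p[0],p[1],.2],feed=.15); s=st("lift")
assert .045<s["opening"]<.052
xy=(.4368,-.2295)
t=above(xy,.13); st("above")
move_l([*t[:2],zg+.06],feed=.08); hold(.1); st("near")
print(move_l([*t[:2],zg+.028],feed=.02,max_force=5)); s=st("down")
if s["eef_pos"][2]<zg+.035:
    gripper_to(.064); hold(.3); st("open"); move_l([*t[:2],.2],feed=.15); hold(.2)
    c=get_calibration("wrist"); p,d=get_image("wrist"); cv2.imwrite("pics/pl3.png",p[:,:,::-1]); P=cloud(c,d)
    print("ring",fit(P,np.array(xy),.036,.0455,.029,.018),"collar",fit(P,np.array(xy),.046,.056,.025))
```

```text
above t 38.26 p [0.4382 0.2603 0.0599] open 0.0611 F [-0.5 -0.8 -0.2] g 0.0
touch True
down t 39.83 p [ 0.4382  0.2603 -0.0053] open 0.0611 F [-1.1 -0.2  6.9] g 3.0
grip t 40.6 p [ 0.4383  0.2604 -0.0012] open 0.0472 F [-2.1  0.1  3.2] g 20.9
lift t 42.09 p [0.4376 0.2601 0.1988] open 0.0475 F [-0.3 -0.3 -1.5] g 20.7
above t 45.14 p [ 0.4368 -0.2295  0.13  ] open 0.0473 F [ 0.1  0.2 -0.5] g 20.7
near t 46.28 p [ 0.4374 -0.2298  0.0595] open 0.0473 F [-0.4 -0.4 -0.3] g 20.7
True
down t 47.65 p [ 0.4368 -0.2294  0.0287] open 0.0472 F [-0.9  0.6  4.6] g 21.2
open t 48.26 p [ 0.4359 -0.2288  0.0278] open 0.0638 F [0.2 0.4 0.1] g 0.0
ring (array([ 0.43654236, -0.22885306,  0.02189349]), 1280, np.float64(0.0011909891108334149)) collar (array([ 0.43641667, -0.22948718,  0.01400837]), 445, np.float64(0.0006614864814840355))
```

Small ring is seated and concentric to 0.7 mm. Thin candle next.

Run:
```python
from h import *
pick_candle((.4593,.0294),.085,.018,.038,"held4")
```

```text
above t 52.38 p [0.4593 0.0294 0.165 ] open 0.0481 F [-0.2 -0.6  0.2] g 0.0
down t 54.0 p [0.4597 0.0293 0.0385] open 0.048 F [-0.3  1.1  0.6] g 0.0
grip t 54.57 p [0.4594 0.0294 0.0381] open 0.0171 F [-0.   0.5  2.7] g 20.7
lift t 56.1 p [0.459  0.0294 0.1995] open 0.0175 F [0.1 0.7 0.3] g 20.6
zg 0.038112923767114705 in hand 2923 [-0.0013 -0.    ] 0.010528156533837318 top err 0.00011404390994251834
```

View pics/held4.png

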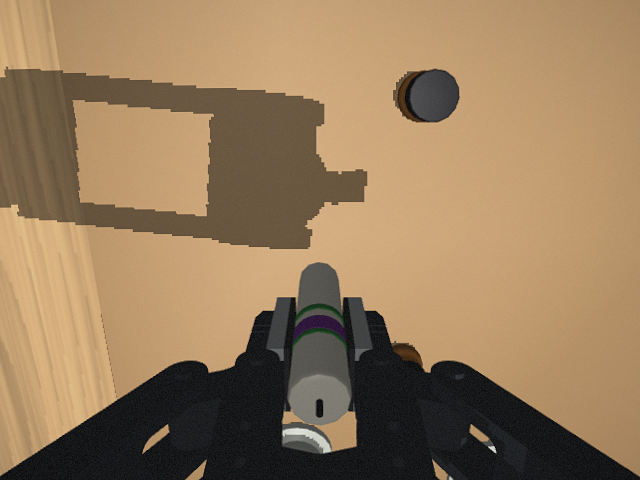

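View pics/pl3.png

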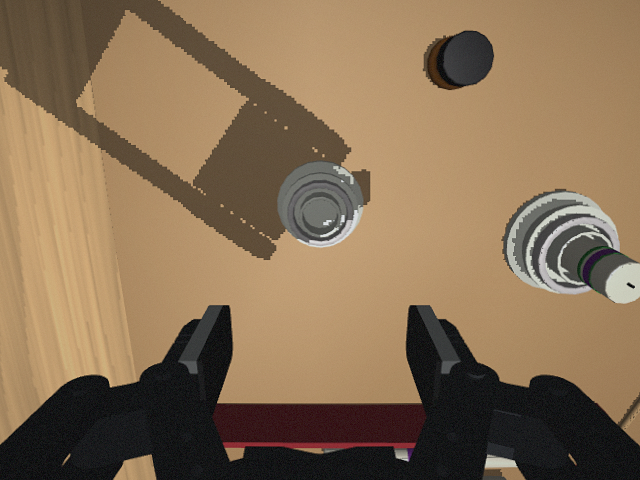

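The thin candle is upright in the pads (top at (320,398)). The small ring lies flat around the narrow collar at (320,208). Placing the candle.

Run:
```python
from h import *
place_candle((.4367,-.2295),.0381,.018,.085,"pl4")
```

```text
above t 58.42 p [ 0.4367 -0.2294  0.16  ] open 0.0173 F [-0.   0.1 -0.6] g 20.6
near t 59.61 p [ 0.4371 -0.2297  0.0937] open 0.0175 F [ 1.2  0.3 -0.6] g 20.6
True
down t 60.75 p [ 0.4367 -0.2294  0.0681] open 0.0175 F [-1.   1.   4.6] g 21.0
open t 61.38 p [ 0.4359 -0.2289  0.0672] open 0.0379 F [0.4 0.3 1.7] g 0.0
up t 62.75 p [ 0.4363 -0.2292  0.219 ] open 0.0381 F [-0.6  0.6 -0.8] g 0.0
top ((0.4363172650337219, -0.22918717563152313), 0.00911649689078331) 0.11518502753983229
```

View pics/pl4.png

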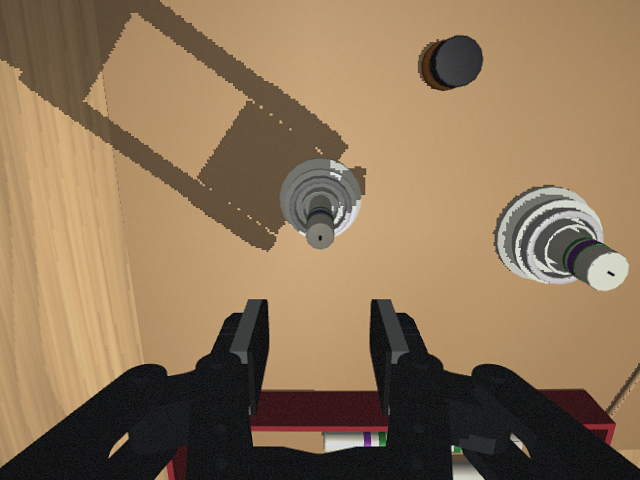

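Both holders are dressed: thin candle top at (320,236), thick at (607,270), and the jar at (459,60) is upright. Handing in.

```bash
python3 -c "
from plant import *
hold(.3); print(job_done())"
```

```text
the job is handed in; nothing more can be done
None
```

The job is handed in at about 63 of the 102 s: both rings and both candles are seated on their holders, measured within about 1 mm of the axes, and the gripper is clear; no verdict came back, and the jars were not touched as far as I could see.

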